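# Slide the cheese board through the gap into the display bay

### The arm

A 7-joint arm with a two-finger parallel gripper is mounted at the origin on the work surface. World frame = base frame: x ahead of the robot, y to its left, z up, the work surface at z = 0. Lengths are in m, angles in degrees, forces in N, time in s.
With the tool pointing down it reaches from about 0.425 to 0.875 m from the base axis. Payload 4.7 kg.
Tool frame: the origin (TCP) lies between the finger pads; the fingertips stand env.finger_overhang ahead of it and the grasp point (between the pads) lies 5 mm behind it (env.finger_overhang is the distance from the TCP to the fingertips, in m); z points along the fingers, y is the line along which they close (so a half turn about z gives the same grasp; the last joint's range is limited). The gripper opens to 87 mm and grips with 3 to 60 N. Pads are 19 mm wide; open, the fingers measure 117 mm over their backs; the gripper's body (75 mm by 190 mm) begins 51 mm behind the grasp point.
Start: joints at [70.766, 18.392, -4.016, 83.108, 1.295, 78.541, -3.26], TCP at [0.223, -0.611, 0.237] pointing down, gripper open.
Joint ranges: [-163.93, 163.93], [-17.29, 119.83], [-79.2, 71.16], [3.27, 140.29], [-89.18, 269.18], [5.43, 117.66], [-154.24, 154.24]. Speed limits (degrees/s): [147.25, 147.25, 180, 180, 180, 180, 180].

### API

Orientations are given as [roll, pitch, yaw] about the fixed x, y, z axes, in that order (R = Rz(yaw) Ry(pitch) Rx(roll)).
In Python, from cell import telemetry, eyes, env, models gives the robot as it stands. The module is installed in compiled form; this text tells all that it offers.
- The arm moves only by the tool drive_tool, never from a script. Its arguments are lists of equal length, an entry for each row: "angular": the turn, a rotation vector about the tool's x, y, z in rad, a list of three; "delta_pos": the shift along the tool's x, y, z in cm, a list of three; "gripper": the finger opening in cm, from 0 to 8.7. A call has 1 to 20 rows; each row shifts and turns the commanded pose from where the row before left it, along the tool's axes as they then stand; what a row does not reach is not made up. A row lasts 1/10 s, in which the tool goes at most 50 mm and 8.59 degrees, less where a joint would pass 70% of its speed; a pose out of reach is approached as far as the arm can. A call with a gripper value outside its range is refused whole. The fingers move at their own pace and stop on an object; "squeeze" is the grip in N (left out, the last holds). Time passes only in rows, so rows that do not move let the fingers close. It gives the time, the measured TCP pose, the force, the opening and the grip force at its end, in the units of the state.
- telemetry.get_obs(): the state, without advancing time (a new reading comes with each control period).
- eyes.read_camera(name): name is "side" or "top"; returns a dict with "pixels" (420x560x3 uint8, red, green, blue), "mtx" (3x3 intrinsics, pixels), "origin" and "orientation" of the camera in the world. Camera axes: x right, y down, z forward; pixel columns grow to the right and rows downward; lengths in m; the calibration is good to about 2 mm. A picture is of the moment at which its call begins. There is no depth.
- env.sign_off(): hands the job in; it is judged then, once.
Trained networks look in a picture, given as the dict that the camera call returned (one of the last four; its "shot" number tells which), for a name from the list of things; names that differ only in an ending like _2 or _b are one class to them, and where a whole thing is asked for, a point or a joint stands for the part that bears it (a point fixed in the world has none). Each returns a list of dicts, best first, with "p" (0 to 1); they miss things now and then, are a little off and sometimes report something else, mostly with a low value. They report only what shows in the picture. A call takes as long as a camera call. They do not tell look-alikes from the thing itself.
- models.search_frame(picture, target): "centre" ([column, row] in pixels, amid what is visible of it).
- models.cut_out(picture, target): "pixels" (420x560 bool, what is visible of it) and "centre" ([column, row] in pixels, amid what is visible of it).
The state is a dict: "time_s": time; "qpos": joint angles; "joint_velocities": joint speeds; "effort": joint torques, N m; "tool_pos": TCP position; "tool_rot": TCP orientation; "force": force on the tool from outside, world axes, zero at the start; "wrist_torque": the same for the moment, N m; "grip_width": finger opening in m; "grasp_force": force on a finger pad.
Only numpy, scipy, OpenCV 4.12 (cv2) and the standard library are available. Lean on these libraries where they do the work, as an engineer would, in place of code of your own. Each camera call takes 0.05 s, during which the arm holds its last target. There are 200 camera calls.

### The job

On the cheese counter, push the little wooden board that carries the slab of cheese through the narrow gap between the two wooden risers, until the whole board is past them and lies flat in the railed bay behind. Slide it along the counter with your fingertips against the board's edges: do not lift or tip it, and keep your fingers off the cheese. Leave everything else where it stands.

Things in the scene. Friction and masses are not known exactly. Their poses are not given: they have to be found in the camera images.
- display: Fixed wooden display; place and yaw vary. Origin on the counter at the gap's middle. Two brown risers flank the gap: x from 39 to 155 and -39 to -155, y from -25 to 25, 38 high, vertical corners at the gap rounded to 10 radius. The gap is 78 wide, its sides run along y. The board starts on the +y side and is pushed along -y into the bay (y from -25 to -175).
- gap_in (a point): Point on the counter in the middle of the gap's mouth, flush with the risers' faces on the approach side (display y = +25); axes as the display.
- gap_out (a point): Point on the counter in the middle of the gap's far end, flush with the risers' faces on the bay side (display y = -25); axes as the display.
- bay (a point): Point on the counter at the middle of the bay (display y = -100); axes as the display. The bay is bare counter between paler wooden rails, 12 thick and 22 high: the side rails' inner faces are at x = +-50 of this point, the end rail's inner face at y = -75; the side towards the gap is open.
- board: Loose pale wooden serving board, 72 wide (x) x 120 long (y) x 16 thick, with the cheese fixed on it, together about 0.25 to 0.45 kg. Origin: centre of its underside. Leading end at its y = -60, rear end at y = +60. It starts 125 to 190 from the gap's middle on the approach side, up to 35 off the gap's line, turned up to 0.4 rad from it.
- cheese: Cream slab of cheese fixed on the middle of the board, 44 (x) x 76 (y) x 28 high, its top 44 above the counter; the bare wooden rim is 14 wide at the board's sides and 22 at its ends. Origin: centre of its underside. Not to be touched.
- rear_a (a point): Lower rear corner of the board at its x = -36, y = +60.
- rear_b (a point): Lower rear corner of the board at its x = +36, y = +60.
- crottin_a: Bystander, loose, to be left alone: small round cheese, 52 dia x 30 high, standing on the riser on the display's -x side. Origin: centre of its underside.
- crottin_b: Bystander, loose, to be left alone: small round grey cheese, 48 dia x 34 high, standing on the riser on the display's +x side. Origin: centre of its underside.
- tomme: Bystander, loose, to be left alone: flat round cheese, 100 dia x 38 high, on the counter beside the bay. Origin: centre of its underside.
- crottin_c: Bystander, loose, to be left alone: small round grey cheese, 60 dia x 42 high, on the counter near the approach to the gap. Origin: centre of its underside.
- honey: Bystander, loose, to be left alone: small amber jar with a steel cap, 54 dia x 62 high. Origin: centre of its underside.
- tag: Bystander, loose, to be left alone: blank price card (about 50 high) on a dark wooden foot 30 x 60. Origin: centre of its underside.
- knife: Bystander, loose, to be left alone: spatula lying flat on the counter, origin on its underside. 
Not all that is in view belongs to the job. Leave any pink or turquoise look-alike of the board alone.

How it is judged (in metres and radians):
On the way:
1. the board is between the two risers, its middle in the gap, flat on the counter (y of board in the frame of display between -0.025 and 0.025 m and x of board in the frame of display between -0.01 and 0.01 m and height (world z) of board below 0.008 m), for 0.1 s.
At the end, for the whole second after the job is handed in: Both rear corners of the board are past the risers' bay-side faces, the board lies flat on the counter (within 4 mm and 0.05 rad) inside the bay (its middle within 30 mm of the bay's centre line) and is at rest (y of each of rear_a, rear_b in the frame of gap_out below 0 m and y of board in the frame of display above -0.14 m and x of board in the frame of display between -0.03 and 0.03 m and height (world z) of board below 0.004 m and angle between board's own z axis and vertical below 0.05 rad and linear speed of board below 0.01 m/s); the robot touches nothing.
It fails at once if the board is lifted more than 10 mm (height (world z) of board above 0.01 m).
It fails at once if the board is tipped by more than 0.15 rad (angle between board's own z axis and vertical above 0.15 rad).
It fails at once if the robot touches the cheese (contact force between any of the fingers, the arm and cheese above 0.5 N).
It fails at once if a bystander is moved more than 15 mm (distance of any of crottin_a, crottin_b, tomme, crottin_c, honey, tag, knife from where it was at the start of the episode above 0.015 m).
It also fails if it takes over 64 s, if anything falls off the work surface, if the arm or the gripper's body presses on something with over 40 N, if the wrist force passes 120 N, or if a joint passes its speed limit or range.

## Working session

There is one attempt and no reset: what is moved stays moved. The work goes in short steps, Python scripts to look and compute and a tool call to move; the robot and the scene stay as the last step left them, time stands still between calls to the robot, and variables do not carry over. Pictures are saved under pics/ and viewed, at most 10 in all, crops included, and the job is handed in when it is done.

Besides the shell and the picture viewer there is one more tool, called after ">>>" by a JSON object that holds its "fn" and its "kwargs". drive_tool: Moves the arm, as the interface text tells. Its arguments: {"type":"object","properties":{"angular":{"type":"array","items":{"type":"array","items":{"type":"number"}}},"delta_pos":{"type":"array","items":{"type":"array","items":{"type":"number"}}},"gripper":{"type":"array","items":{"type":"number"}},"squeeze":{"type":"number"}},"required":["angular","delta_pos","gripper"]}

```bash
mkdir -p pics; cat > h.py <<'E'
import numpy as np, cv2
from scipy.spatial.transform import Rotation as R
from cell import telemetry, eyes, env, models
def rot(c):
    o=np.array(c["orientation"],float)
    return o if o.shape==(3,3) else (R.from_euler('xyz',o,degrees=True).as_matrix() if o.size==3 else R.from_quat(o).as_matrix())
def ray(c,p,z):
    p=np.atleast_2d(np.array(p,float)); d=np.c_[p,np.ones(len(p))]@np.linalg.inv(np.array(c["mtx"])).T@rot(c).T
    o=np.array(c["origin"]); return o+d*((z-o[2])/d[:,2])[:,None]
def proj(c,P):
    q=(np.atleast_2d(P)-np.array(c["origin"]))@rot(c)@np.array(c["mtx"]).T
    return q[:,:2]/q[:,2:]
def save(c,n): cv2.imwrite(f"pics/{n}.png",c["pixels"][:,:,::-1])
E
python3 - <<'E'
from h import *
print(telemetry.get_obs(),env.finger_overhang)
for n in("top","side"):
    c=eyes.read_camera(n); save(c,n+"0"); print(n,c["mtx"],c["origin"],c["orientation"])
    for t in("board","cheese","display","tomme","crottin_a","crottin_c","honey","tag","knife"):
        print(t,[(round(r["p"],2),np.round(r["centre"]).tolist(),ray(c,r["centre"],0.016)[0].round(3).tolist()) for r in models.search_frame(c,t)[:4]])
E
```

```text
{'time_s': 0.0, 'qpos': array([70.76470427, 18.44053986, -4.01410781, 83.17569882,  1.29569287,
       78.53728729, -3.26117396]), 'joint_velocities': array([ 0.0890544 ,  0.02954784,  0.01234295,  0.00171382,  0.11547118,
       -0.03809833, -0.08350234]), 'effort': array([ 3.74984247e-04, -4.91285813e+01, -4.03802712e-01, -3.12533748e+01,
       -6.38090051e-02,  4.37116460e-02,  1.75293439e-04]), 'tool_pos': array([ 0.22253344, -0.61017465,  0.2354375 ]), 'tool_rot': array([-1.79891746e+02,  6.71523954e-03,  2.00426828e+01]), 'force': array([ 0.16247818,  0.00914706, -0.00101653]), 'wrist_torque': array([ 0.00035772,  0.01785754, -0.02769198]), 'grasp_force': 0.0, 'grip_width': 0.08722040499206887} 0.014
top [[535.86453524   0.         284.79730117]
 [  0.         535.86453524 203.78123568]
 [  0.           0.           1.        ]] [0.36309374 0.00874024 1.48049837] [-173.75724402    1.00591461  -91.59653082]
board [(0.93, [236.0, 195.0], [0.553, 0.164, 0.016]), (0.93, [198.0, 138.0], [0.716, 0.267, 0.016]), (0.76, [184.0, 291.0], [0.296, 0.311, 0.016]), (0.61, [253.0, 280.0], [0
[... 1365 characters left out ...]
, 208.0], [0.354, 0.155, 0.016])]
display [(0.59, [307.0, 233.0], [0.567, -0.031, 0.016])]
tomme [(0.97, [349.0, 247.0], [0.657, -0.122, 0.016])]
crottin_a [(0.9, [332.0, 192.0], [0.701, 0.134, 0.016]), (0.77, [255.0, 227.0], [0.429, 0.036, 0.016]), (0.77, [332.0, 212.0], [0.665, 0.036, 0.016]), (0.33, [284.0, 196.0], [0.55, 0.158, 0.016])]
crottin_c [(0.9, [332.0, 192.0], [0.701, 0.134, 0.016]), (0.77, [255.0, 227.0], [0.429, 0.036, 0.016]), (0.77, [332.0, 212.0], [0.665, 0.036, 0.016]), (0.33, [284.0, 196.0], [0.55, 0.158, 0.016])]
honey [(0.73, [307.0, 235.0], [0.563, -0.04, 0.016]), (0.54, [286.0, 145.0], [0.641, 0.45, 0.016])]
tag []
knife [(0.85, [245.0, 156.0], [0.484, 0.423, 0.016])]
```

```bash
python3 - <<'E'
import cv2
a=cv2.imread("pics/top0.png")[90:330,110:470]; cv2.imwrite("pics/top0c.png",cv2.resize(a,(800,533),interpolation=cv2.INTER_CUBIC))
E
```

```text
(no output)
```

View pics/top0c.png

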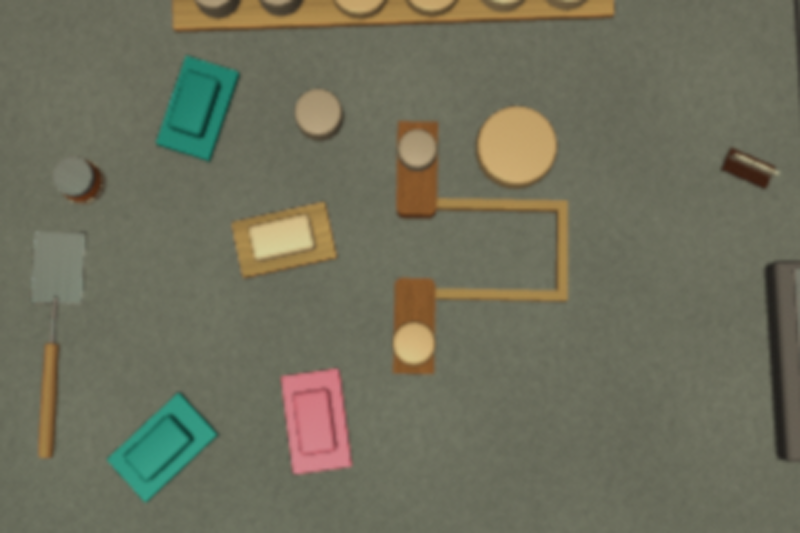

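View pics/side0.png

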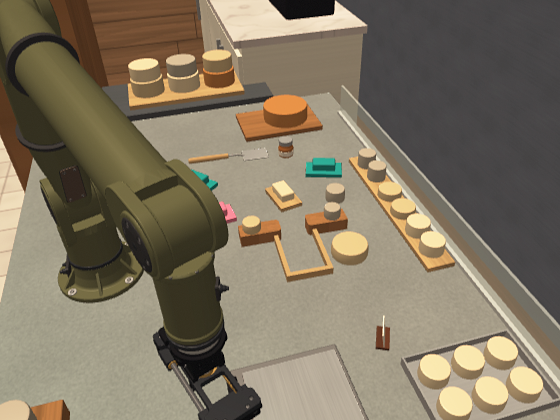

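The pale board with cream cheese is at top-image px (238,198). The two turquoise boards (198,138 and 184,291) and the pink one (253,280) are look-alikes. Only the first is wooden, and it sits in front of the gap; the enlarged crop confirms this. Next I fit the poses.

```bash
cat >> h.py <<'E'
from scipy.optimize import minimize
def box(x0,x1,y0,y1,z0,z1): return np.array([[x,y,z] for x in(x0,x1) for y in(y0,y1) for z in(z0,z1)])/1000
BOARD=[box(-36,36,-60,60,0,16),box(-22,22,-38,38,16,44)]
DISP=[box(39,155,-25,25,0,38),box(-155,-39,-25,25,0,38),box(50,62,-187,-25,0,22),box(-62,-50,-187,-25,0,22),box(-62,62,-187,-175,0,22)]
def place(v,P): return P@R.from_euler('z',v[2]).as_matrix().T+[v[0],v[1],0]
S=4
def sil(c,parts,v):
    m=np.zeros((420*S,560*S),np.uint8)
    for P in parts:
        h=cv2.convexHull(((proj(c,place(v,P))+.5)*S*16-8).astype(np.int32)); cv2.fillConvexPoly(m,h,1,shift=4)
    return cv2.resize(m.astype(np.float32),(560,420),interpolation=cv2.INTER_AREA)
def fit(cm,parts,v0):
    def cost(v): return sum(np.abs(sil(c,parts,v)-m).sum()/m.sum() for c,m in cm)
    s=np.array(v0)+np.array([[0,0,0],[.012,0,0],[0,.012,0],[0,0,.12]])
    r=minimize(cost,v0,method='Nelder-Mead',options=dict(initial_simplex=s,xatol=1e-4,fatol=1e-4)); return r.x,r.fun
def mask(c,t,w):  # nearest detection to world point w
    px=proj(c,[w])[0]; L=models.cut_out(c,t)
    return min(L,key=lambda r:np.hypot(*(np.array(r["centre"])-px)))["pixels"].astype(np.float32)
def inframe(d,b):
    p=R.from_euler('z',-d[2]).apply([b[0]-d[0],b[1]-d[1],0]); return np.r_[p[:2]*1000,np.degrees(b[2]-d[2])].round(1)
E
python3 - <<'E'
from h import *
C=[eyes.read_camera(n) for n in("top","side")]
mb=[(c,mask(c,"board",[.55,.16,.02])) for c in C]; md=[(c,mask(c,"display",[.567,-.02,.02])) for c in C]
for n,mm,P,v0 in(("b",mb,BOARD,[.55,.16,.1]),("d",md,DISP,[.56,.02,0.])):
    for s in([mm[0]],[mm[1]],mm):
        v,f=fit(s,P,v0); print(n,v.round(4),round(f,3))
    im=[]
    for c,m in mm:
        a=c["pixels"][:,:,::-1].copy(); k,_=cv2.findContours(m.astype(np.uint8),0,2); cv2.drawContours(a,k,-1,(255,0,255),1)
        k,_=cv2.findContours((sil(c,P,v)>.5).astype(np.uint8),0,2); cv2.drawContours(a,k,-1,(0,255,0),1)
        im.append(cv2.resize(a[110:260,200:400],(400,300),interpolation=cv2.INTER_NEAREST))
    (top:=im) ; globals()[n]=np.hstack(im)
cv2.imwrite("pics/fit0.png",np.vstack([b,d]))
E
```

```text
b [0.5463 0.1616 0.1837] 0.053
b [0.5479 0.1645 0.1924] 0.065
b [0.547  0.1622 0.1787] 0.135
d [ 0.5313 -0.0019 -0.0522] 0.421
d [ 5.322e-01 -3.000e-04 -4.790e-02] 0.228
d [ 0.5313 -0.001  -0.0478] 0.662
```

View pics/fit0.png

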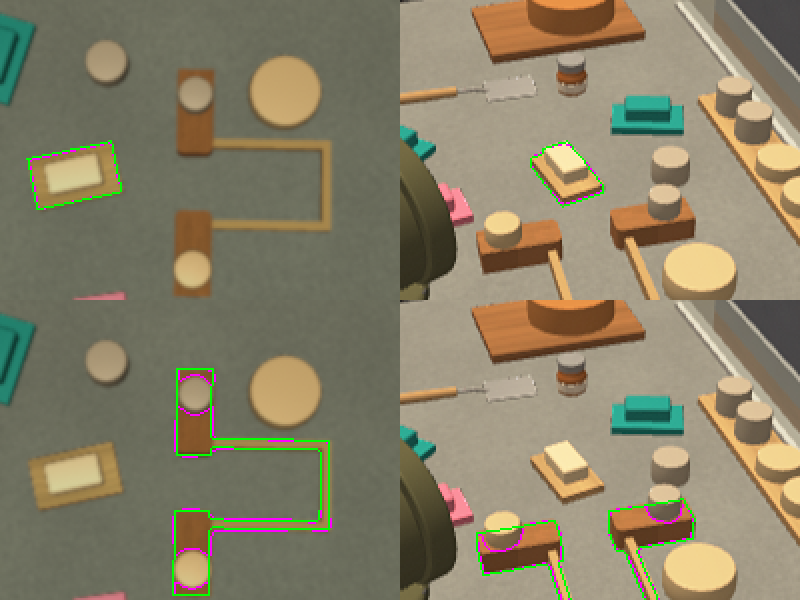

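>>> {"fn": "drive_tool", "kwargs": {"angular": [[0, 0, 0], [0, 0, 0], [0, 0, 0], [0, 0, 0], [0, 0, 0], [0, 0, 0]], "delta_pos": [[4.7, 1.7, 0], [4.7, 1.7, 0], [4.7, 1.7, 0], [4.7, 1.7, 0], [4.7, 1.7, 0], [4.7, 1.7, 0]], "gripper": [3, 3, 3, 3, 3, 3]}}

```text
time_s: 1.9
tool_pos: [0.5244, -0.6098, 0.2367]
tool_rot: [180.0, -0.0, 20.0]
force: [-0.6, -0.8, -0.2]
grip_width: 0.047
grasp_force: 0.0
```

Both fits agree to about 2 mm. The board is 164 mm out, about 8 mm off the line and turned 13°. I'll straddle its sides near the rear, grip lightly, straighten it and slide the nose into the gap. The rest I'll push from behind.

>>> {"fn": "drive_tool", "kwargs": {"angular": [[0, 0, 0], [0, 0, 0], [0, 0, 0], [0, 0, 0], [0, 0, 0], [0, 0, 0], [0, 0, 0], [0, 0, 0], [0, 0, 0], [0, 0, 0], [0, 0, 0], [0, 0, 0], [0, 0, 0], [0, 0, 0], [0, 0, 0], [0, 0, 0], [0, 0, 0]], "delta_pos": [[1.72, -4.49, 0], [1.72, -4.49, 0], [1.72, -4.49, 0], [1.72, -4.49, 0], [1.72, -4.49, 0], [1.72, -4.49, 0], [1.72, -4.49, 0], [1.72, -4.49, 0], [1.72, -4.49, 0], [1.72, -4.49, 0], [1.72, -4.49, 0], [1.72, -4.49, 0], [1.72, -4.49, 0], [1.72, -4.49, 0], [1.72, -4.49, 0], [1.72, -4.49, 0], [1.72, -4.49, 0]], "gripper": [8.7, 8.7, 8.7, 8.7, 8.7, 8.7, 8.7, 8.7, 8.7, 8.7, 8.7, 8.7, 8.7, 8.7, 8.7, 8.7, 8.7]}}

```text
time_s: 3.6
tool_pos: [0.5356, 0.2092, 0.2369]
tool_rot: [180.0, -0.1, 20.0]
force: [0.9, 0.0, 0.2]
grip_width: 0.0873
grasp_force: 0.0
```

>>> {"fn": "drive_tool", "kwargs": {"angular": [[0, 0, -0.1407], [0, 0, -0.1407], [0, 0, -0.1407], [0, 0, -0.1407], [0, 0, -0.1407], [0, 0, -0.1407], [0, 0, -0.1407], [0, 0, -0.1407], [0, 0, -0.1407], [0, 0, -0.1407], [0, 0, 0], [0, 0, 0]], "delta_pos": [[0, 0, 0], [0, 0, 0], [0, 0, 0], [0, 0, 0], [0, 0, 0], [0, 0, 0], [0, 0, 0], [0, 0, 0], [0, 0, 0], [0, 0, 0], [0, 0, 0], [0, 0, 0]], "gripper": [8.7, 8.7, 8.7, 8.7, 8.7, 8.7, 8.7, 8.7, 8.7, 8.7, 8.7, 8.7]}}

```text
time_s: 4.8
tool_pos: [0.5358, 0.2073, 0.2365]
tool_rot: [180.0, 0.0, 100.5]
force: [0.1, 0.1, -0.0]
grip_width: 0.0869
grasp_force: 0.0
```

>>> {"fn": "drive_tool", "kwargs": {"angular": [[0, 0, 0], [0, 0, 0], [0, 0, 0], [0, 0, 0], [0, 0, 0]], "delta_pos": [[0.2, 0.25, 4], [0, 0, 4], [0, 0, 4], [0, 0, 4], [0, 0, 1.6]], "gripper": [8.7, 8.7, 8.7, 8.7, 8.7]}}

```text
time_s: 5.3
tool_pos: [0.5354, 0.2086, 0.0567]
tool_rot: [-179.7, 0.1, 100.5]
force: [-0.4, -0.4, -0.5]
grip_width: 0.0868
grasp_force: 0.0
```

```bash
cat >> h.py <<'E'
def fitdisp(c,v0=(.5315,-.001,-.048)):
    m=mask(c,"display",[.567,-.02,.02]); w=np.ones_like(m)
    for x,r,h in((-.1,.035,.072),(.1,.035,.072)):   # ignore around the crottins on the risers
        pass
    for L in [models.cut_out(c,"crottin_a")]:
        for r in L:
            if r["p"]>.3 and r["pixels"].sum()<1500: w[cv2.dilate(r["pixels"].astype(np.uint8),np.ones((7,7)))>0]=0
    f=lambda v:(w*np.abs(sil(c,DISP,v)-m)).sum()/m.sum()
    s=np.array(v0)+np.array([[0,0,0],[.012,0,0],[0,.012,0],[0,0,.08]])
    r=minimize(f,v0,method='Nelder-Mead',options=dict(initial_simplex=s,xatol=1e-4,fatol=1e-4)); return r.x,r.fun
E
python3 - <<'E'
from h import *
for n in("top","side"):
    c=eyes.read_camera(n); v,f=fitdisp(c); print(n,v.round(4),round(f,3))
    a=c["pixels"][:,:,::-1].copy(); k,_=cv2.findContours((sil(c,DISP,v)>.5).astype(np.uint8),0,2); cv2.drawContours(a,k,-1,(0,255,0),1)
    globals()[n]=cv2.resize(a[110:260,200:400],(400,300),interpolation=cv2.INTER_NEAREST)
cv2.imwrite("pics/p1.png",np.hstack([top,side])); print(telemetry.get_obs()["tool_pos"])
E
```

```text
top [ 0.5305 -0.0023 -0.0418] 0.106
side [ 0.5324  0.001  -0.0507] 0.081
[0.53950971 0.21069354 0.06291298]
```

View pics/p1.png

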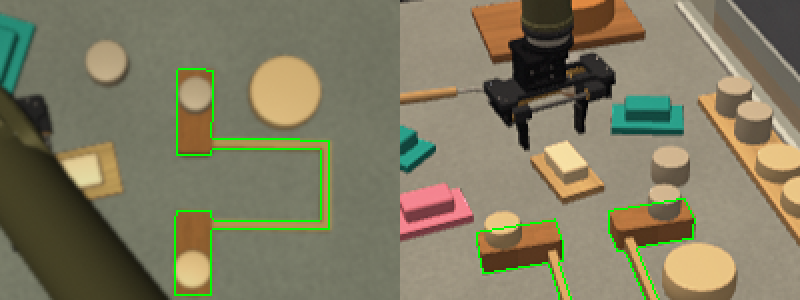

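>>> {"fn": "drive_tool", "kwargs": {"angular": [[0, 0, 0], [0, 0, 0], [0, 0, 0], [0, 0, 0]], "delta_pos": [[0, 0, 1.5], [0, 0, 1.5], [0, 0, 1.1], [0, 0, 0]], "gripper": [8.7, 8.7, 8.7, 8.7]}}

```text
time_s: 6.0
tool_pos: [0.536, 0.209, 0.017]
tool_rot: [-179.7, 0.0, 100.7]
force: [-0.5, -0.8, -0.4]
grip_width: 0.0867
grasp_force: 0.0
```

>>> {"fn": "drive_tool", "kwargs": {"angular": [[0, 0, 0], [0, 0, 0], [0, 0, 0], [0, 0, 0], [0, 0, 0], [0, 0, 0]], "delta_pos": [[0, 0, 0], [0, 0, 0], [0, 0, 0], [0, 0, 0], [0, 0, 0], [0, 0, 0]], "gripper": [7.6, 7.4, 7.2, 7.0, 7.0, 7.0], "squeeze": 6}}

```text
time_s: 6.6
tool_pos: [0.5384, 0.2101, 0.02]
tool_rot: [179.9, -0.0, 100.7]
force: [0.8, 1.0, 1.3]
grip_width: 0.0719
grasp_force: 6.0
```

>>> {"fn": "drive_tool", "kwargs": {"angular": [[0, 0, 0], [0, 0, 0], [0, 0, 0], [0, 0, 0], [0, 0, 0], [0, 0, 0], [0, 0, 0], [0, 0, 0.0464], [0, 0, 0.0464], [0, 0, 0.0464], [0, 0, 0.0464], [0, 0, 0.0464], [0, 0, 0], [0, 0, 0]], "delta_pos": [[-0.9, -0.17, 0], [-0.9, -0.17, 0], [-0.9, -0.17, 0], [-0.95, -0.18, 0], [-0.95, -0.18, 0], [-0.95, -0.18, 0], [-0.95, -0.18, 0], [0, 0, 0], [0, 0, 0], [0, 0, 0], [0, 0, 0], [0, 0, 0], [0, 0, 0], [0, 0, 0]], "gripper": [7, 7, 7, 7, 7, 7, 7, 7, 7, 7, 7, 7, 7, 7]}}

```text
time_s: 8.0
tool_pos: [0.5387, 0.1404, 0.0198]
tool_rot: [179.9, 0.2, 87.3]
force: [1.8, -3.1, 5.5]
grip_width: 0.0722
grasp_force: 6.0
```

```bash
python3 - <<'E'
from h import *
for n in("top","side"):
    c=eyes.read_camera(n); save(c,n+"2"); a=cv2.resize(c["pixels"][120:220,220:360,::-1],(399,300),interpolation=cv2.INTER_CUBIC); globals()[n]=a
    d,f=fitdisp(c); m=mask(c,"board",[.53,.1,.016]); b,g=fit([(c,m)],BOARD,[.535,.1,-.046]); print(n,d.round(4),round(f,3),b.round(4),round(g,3),inframe(d,b))
cv2.imwrite("pics/p2.png",np.hstack([top,side]));o=telemetry.get_obs(); print(o["tool_pos"],o["tool_rot"])
E
```

```text
top [ 0.5305 -0.0025 -0.0424] 0.199 [ 0.5355  0.0862 -0.0301] 1.709 [ 1.3 88.8  0.7]
side [ 5.322e-01  3.000e-04 -4.690e-02] 0.09 [ 0.5375  0.0928 -0.0317] 0.082 [ 0.9 92.6  0.9]
[0.53874489 0.14045223 0.01980139] [179.94042682   0.19804706  87.293906  ]
```

View pics/p2.png

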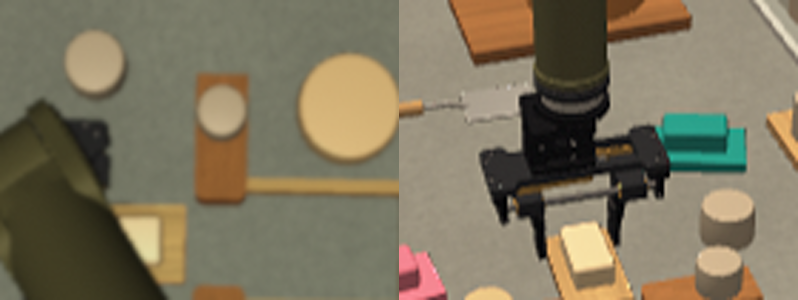

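>>> {"fn": "drive_tool", "kwargs": {"angular": [[0, 0, 0], [0, 0, 0], [0, 0, 0], [0, 0, 0], [0, 0, 0], [0, 0, 0], [0, 0, 0], [0, 0, 0], [0, 0, 0], [0, 0, 0], [0, 0, 0], [0, 0, 0]], "delta_pos": [[-0.4, -0.05, 0], [-0.6, 0, 0], [-0.7, 0, 0], [-0.7, 0, 0], [-0.8, 0, 0], [-0.8, 0, 0], [-0.8, 0, 0], [-0.8, 0, 0], [-0.8, 0, 0], [-0.8, 0, 0], [-0.4, 0, 0], [0, 0, 0]], "gripper": [7, 7, 7, 7, 7, 7, 7, 7, 7, 7, 7, 7]}}

```text
time_s: 9.6
tool_pos: [0.5332, 0.0684, 0.0197]
tool_rot: [-180.0, -0.1, 87.4]
force: [0.3, 3.3, 5.4]
grip_width: 0.0722
grasp_force: 6.0
```

```bash
python3 - <<'E'
from h import *
for n in("top","side"):
    c=eyes.read_camera(n); a=cv2.resize(c["pixels"][120:220,220:360,::-1],(399,300),interpolation=cv2.INTER_CUBIC); globals()[n]=a
d=[.5315,-.0007,-.046]
try:
    m=mask(c,"board",[.53,.02,.016]); b,g=fit([(c,m)],BOARD,[.535,.02,-.046]); print(b,g,inframe(d,b))
except Exception as e: print(e)
cv2.imwrite("pics/p3.png",np.hstack([top,side])); o=telemetry.get_obs();print(o["tool_pos"],o["force"])
E
```

```text
[ 0.5336755   0.02182445 -0.08944986] 0.12857380509376526 [ 1.1 22.6 -2.5]
[0.53321211 0.06837329 0.01967042] [0.69174918 3.18188964 5.04728116]
```

View pics/p3.png

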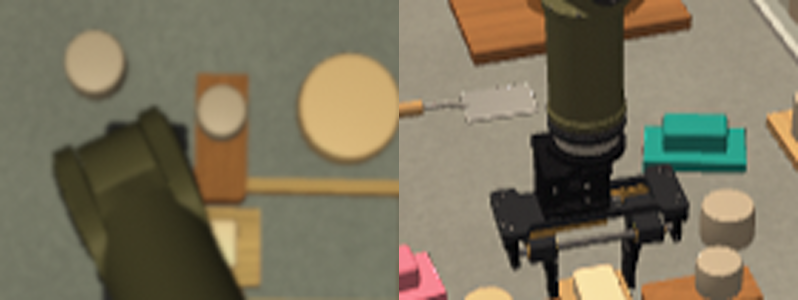

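>>> {"fn": "drive_tool", "kwargs": {"angular": [[0, 0, 0], [0, 0, 0], [0, 0, 0], [0, 0, 0], [0, 0, 0], [0, 0, 0], [0, 0, 0], [0, 0, 0], [0, 0, 0], [0, 0, 0], [0, 0, 0], [0, 0, 0], [0, 0, 0], [0, 0, 0], [0, 0, 0], [0, 0, 0]], "delta_pos": [[0, 0, 0], [0, 0, 0], [0, 0, 0], [0, 0, 0], [0, 0, -0.4], [1, 0, 0], [1, 0, 0], [1, 0, 0], [1, 0, 0], [0.5, 0, 0], [0, 0, 0], [0, 0, 0], [0, 0, 0], [0, 0, 0], [0, 0, 0], [0, 0, 0]], "gripper": [8, 8.5, 8.7, 8.7, 8.7, 8.7, 8.7, 8.7, 8.7, 8.7, 8.7, 2.8, 2.8, 2.8, 2.8, 2.8]}}

```text
time_s: 11.35
tool_pos: [0.5359, 0.1125, 0.0235]
tool_rot: [180.0, 0.0, 87.3]
force: [0.7, 1.0, 0.2]
grip_width: 0.0548
grasp_force: 0.0
```

```bash
python3 - <<'E'
from h import *
for n in("top","side"):
    c=eyes.read_camera(n); a=cv2.resize(c["pixels"][120:220,220:360,::-1],(399,300),interpolation=cv2.INTER_CUBIC); globals()[n]=a
    d,f=fitdisp(c); m=mask(c,"board",[.53,.02,.016]); b,g=fit([(c,m)],BOARD,[.535,.02,-.046]); print(n,d.round(4),b.round(4),g,inframe(d,b))
cv2.imwrite("pics/p4.png",np.hstack([top,side])); o=telemetry.get_obs();print(o["tool_pos"],o["tool_rot"],o["force"],o["grip_width"])
E
```

```text
top [ 0.5302 -0.0024 -0.0397] [ 0.5317  0.0158 -0.0869] 0.5044814348220825 [ 0.8 18.3 -2.7]
side [ 5.326e-01 -4.000e-04 -5.140e-02] [ 0.5317  0.0248 -0.0696] 0.1304457038640976 [-2.2 25.1 -1. ]
[0.53579577 0.11274093 0.02352042] [1.79999367e+02 7.08014317e-03 8.73660880e+01] [-0.01185739 -0.48292656  0.04871469] 0.030051428148544966
```

View pics/p4.png

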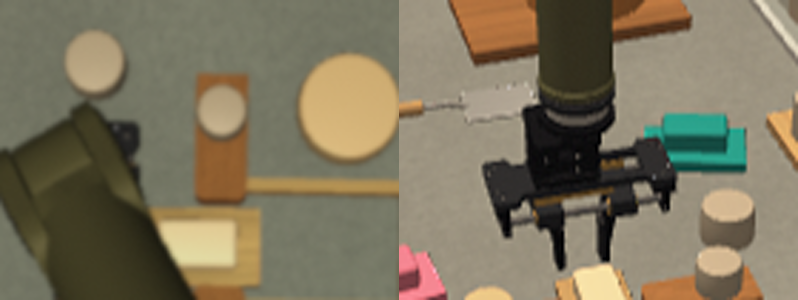

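>>> {"fn": "drive_tool", "kwargs": {"angular": [[0, 0, 0], [0, 0, 0], [0, 0, 0], [0, 0, 0], [0, 0, 0], [0, 0, 0], [0, 0, 0], [0, 0, 0], [0, 0, 0], [0, 0, 0], [0, 0, 0], [0, 0, 0], [0, 0, 0], [0, 0, 0], [0, 0, 0], [0, 0, 0], [0, 0, 0]], "delta_pos": [[-0.5, 0.05, 0], [-0.7, 0, 0], [-0.8, 0, 0], [-0.8, 0, 0], [-0.8, 0, 0], [-0.8, 0, 0], [-0.8, 0, 0], [-0.8, 0, 0], [-0.8, 0, 0], [-0.8, 0, 0], [-0.8, 0, 0], [-0.8, 0, 0], [-0.8, 0, 0], [-0.8, 0, 0], [-0.7, 0, 0], [-0.5, 0, 0], [0, 0, 0]], "gripper": [2.8, 2.8, 2.8, 2.8, 2.8, 2.8, 2.8, 2.8, 2.8, 2.8, 2.8, 2.8, 2.8, 2.8, 2.8, 2.8, 2.8]}}

```text
time_s: 13.45
tool_pos: [0.5307, -0.0086, 0.0235]
tool_rot: [-180.0, 0.1, 87.3]
force: [0.5, 0.6, -1.2]
grip_width: 0.0282
grasp_force: 0.0
```

```bash
python3 - <<'E'
from h import *
d=[.5315,-.0007,-.046]
for n in("top","side"):
    c=eyes.read_camera(n); a=cv2.resize(c["pixels"][120:220,240:380,::-1],(399,300),interpolation=cv2.INTER_CUBIC); globals()[n]=a
    try:
        m=mask(c,"board",[.53,-.08,.016]); b,g=fit([(c,m)],BOARD,[.528,-.08,-.046]); print(n,b.round(4),g,inframe(d,b))
    except Exception as e: print(e)
cv2.imwrite("pics/p5.png",np.hstack([top,side])); o=telemetry.get_obs();print(o["tool_pos"],o["tool_rot"],o["force"],o["grip_width"])
E
```

```text
top [ 0.5272 -0.0849 -0.1073] 1.678004503250122 [ -0.4 -84.3  -3.5]
side [ 0.5268 -0.0797 -0.055 ] 0.05214843899011612 [ -1.1 -79.1  -0.5]
[ 0.53079837 -0.00739889  0.02355642] [-1.79999023e+02  3.74231127e-02  8.73737780e+01] [ 0.05032845 -0.14459852 -0.28382199] 0.028061067939151127
```

View pics/p5.png

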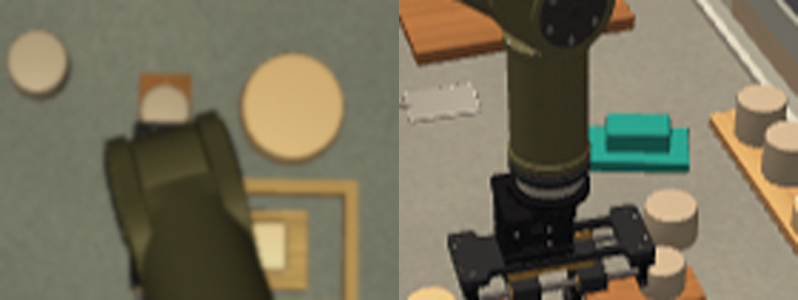

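>>> {"fn": "drive_tool", "kwargs": {"angular": [[0, 0, 0], [0, 0, 0], [0, 0, 0], [0, 0, 0], [0, 0, 0]], "delta_pos": [[-0.5, 0, 0], [-0.6, 0, 0], [-0.6, 0, 0], [-0.3, 0, 0], [0, 0, 0]], "gripper": [2.8, 2.8, 2.8, 2.8, 2.8]}}

```text
time_s: 14.15
tool_pos: [0.5299, -0.0281, 0.0236]
tool_rot: [180.0, 0.0, 87.3]
force: [-0.0, 0.5, 1.0]
grip_width: 0.0282
grasp_force: 0.4
```

>>> {"fn": "drive_tool", "kwargs": {"angular": [[0, 0, 0], [0, 0, 0], [0, 0, 0], [0, 0, 0], [0, 0, 0], [0, 0, 0], [0, 0, 0], [0, 0, 0], [0, 0, 0], [0, 0, 0], [0, 0, 0], [0, 0, 0], [0, 0, 0], [0, 0, 0], [0, 0, 0], [0, 0, 0]], "delta_pos": [[0.4, 0, 0], [0.8, 0, 0], [1, 0, 0], [1, 0, 0], [1, 0, 0], [1, 0, 0], [1, 0, 0], [1, 0, 0], [1, 0, 0], [1, 0, 0], [1, 0, 0], [1, 0, -2], [0, 0, -4], [0, 0, -4], [0, 0, -4], [0, 0, 0]], "gripper": [2.8, 2.8, 2.8, 2.8, 2.8, 2.8, 2.8, 2.8, 2.8, 2.8, 2.8, 2.8, 2.8, 2.8, 2.8, 2.8]}}

```text
time_s: 15.75
tool_pos: [0.5387, 0.0862, 0.1695]
tool_rot: [179.4, -0.0, 87.4]
force: [1.0, 0.6, -0.0]
grip_width: 0.0282
grasp_force: 0.0
```

```bash
python3 - <<'E'
from h import *
for n in("top","side"):
    c=eyes.read_camera(n); a=cv2.resize(c["pixels"][120:270,220:420,::-1],(400,300),interpolation=cv2.INTER_CUBIC); globals()[n]=a
    d,f=fitdisp(c); m=mask(c,"board",[.53,-.1,.016]); b,g=fit([(c,m)],BOARD,[.528,-.1,-.046]); print(n,d.round(4),b.round(4),g,inframe(d,b))
cv2.imwrite("pics/p6.png",np.hstack([top,side])); o=telemetry.get_obs();print(o["tool_pos"],o["force"])
E
```

```text
top [ 0.5334 -0.0085  0.0037] [ 0.5249 -0.1014 -0.0421] 0.03650300204753876 [ -8.9 -92.8  -2.6]
side [ 0.5325  0.0008 -0.0493] [ 0.5278 -0.096  -0.0873] 0.1733088195323944 [  0.1 -96.8  -2.2]
[0.53426028 0.08471051 0.16222612] [ 0.16475668 -0.37225747 -0.05639853]
```

View pics/p6.png

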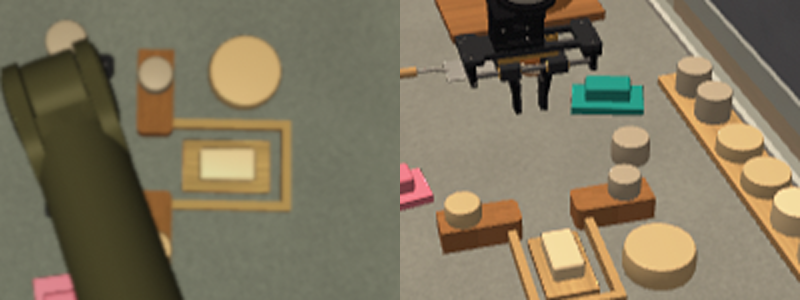

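The picture shows the board lying flat in the bay. Its rear edge is at crop column 183, past the riser face at 173, which is about 12 mm of clearance. It is centred between the rails, the bystanders haven't moved and the arm is clear.

```bash
python3 -c "
from cell import env
print(env.sign_off())"
```

```text
the job is handed in; nothing more can be done
None
```

The board lies flat in the railed bay, its rear edge about 12 mm past the risers by the last pictures; the arm is clear, no bystander looks moved, and the job was handed in at about 16 s, with no verdict returned.

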